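Take the tab-locked battery cap off a dead lantern

ROBOT

A 6-joint arm with a two-finger parallel gripper is mounted at the origin on the work surface. World frame = base frame: x ahead of the robot, y to its left, z up, the work surface at z = 0. Lengths are in m, angles in rad, forces in N, time in s.
With the tool pointing down it reaches from about 0.325 to 0.775 m from the base axis. Payload 9.3 kg.
Tool frame: the origin (TCP) lies at the very end of the fingers, on their centre line; the grasp point (between the pads) lies 19 mm behind it; z points along the fingers, y is the line along which they close (so a half turn about z gives the same grasp; the last joint's range is limited). The gripper opens to 85 mm and grips with 20 to 120 N. Pads are 22 mm wide; open, the fingers measure 114 mm over their backs; the gripper's body (76 mm by 85 mm) begins 54 mm behind the grasp point. The pads swing forward as they close: fully open they stand 13 mm farther back than shut.
Start: joints at [-1.49, 0.259, 0.021, 1.334, 0, 1.418], TCP at [0.127, -0.535, 0.231] pointing down, gripper open.
Joint ranges: [-3.04, 3.04], [-0.91, 1.82], [-1.04, 1.36], [-1.92, 1.95], [-1.52, 1.45], [-3.14, 3.14]. Speed limits (rad/s): [2.22, 2.22, 2.79, 3.14, 3.14, 3.14].

INTERFACE

Orientations are given as a 3x3 rotation matrix whose columns are the frame's x, y, z axes.
In Python, from workcell import * gives the robot as it stands. The module is installed in compiled form; this text tells all that it offers.
- The arm moves only by the tool apply_moves, never from a script. Its arguments are lists of equal length, an entry for each row: "xyz": the shift along the tool's x, y, z in m, a list of three; "spin": the turn about the tool's z in degrees; "jaw": the opening in per cent of the stroke, from 0 (shut) to 100 (fully open). A call has 1 to 20 rows; each row shifts and turns the commanded pose from where the row before left it, along the tool's axes as they then stand; what a row does not reach is not made up. A row lasts 1/8 s, in which the tool goes at most 62.5 mm and 10.7 degrees, less where a joint would pass 70% of its speed; a pose out of reach is approached as far as the arm can. A call is refused whole if a number of a shift passes 0.0625 or a number of a turn 10.7, either way. A call with a gripper value outside its range is refused whole. The fingers move at their own pace and stop on an object; "force" is the grip in N (left out, the last holds). Time passes only in rows, so rows that do not move let the fingers close. It gives the time, the measured TCP pose, the force and the opening at its end, in the units of the state.
- get_state(): the state, without advancing time (a new reading comes with each control period).
- grab_frame(name): name is "side" or "top"; returns a dict with "color" (384x512x3 uint8, red, green, blue), "fx", "fy", "cx", "cy" (pixels), "dist_coeffs" ([k1, k2, p1, p2, k3] as OpenCV has them; the pictures are not rectified), "T" (4x4, takes a point from camera to world coordinates). Camera axes: x right, y down, z forward; pixel columns grow to the right and rows downward; lengths in m; the calibration is good to about 2 mm. A picture is of the moment at which its call begins. There is no depth.
- sign_off(): hands the job in, once; it reports no verdict.
Trained networks look in a picture, given as the dict that the camera call returned (one of the last four; its "shot" number tells which), for a name from the list of things; names that differ only in an ending like _2 or _b are one class to them, and where a whole thing is asked for, a point or a joint stands for the part that bears it (a point fixed in the world has none). Each returns a list of dicts, best first, with "confidence" (0 to 1); they miss things now and then, are a little off and sometimes report something else, mostly with a low value. They report only what shows in the picture. A call takes as long as a camera call. They do not tell look-alikes from the thing itself.
- trace(picture, name): "region" (384x512 bool, what is visible of it) and "position" ([column, row] in pixels, amid what is visible of it).
The state is a dict: "time_s": time; "joint_positions": joint angles; "dq": joint speeds; "joint_torque": joint torques, N m; "position": TCP position; "tool_rot": TCP orientation; "contact_force": force on the tool from outside, world axes, zero at the start; "moment": the same for the moment, N m; "width": finger opening in m.
Only numpy, scipy, OpenCV 4.12 (cv2) and the standard library are available. Lean on these libraries where they do the work, as an engineer would, in place of code of your own. Each camera call takes 0.05 s, during which the arm holds its last target. There are 200 camera calls.

TASK

Strip the battery cap off the dead lantern: squeeze the cap's two upright tabs together, keep them squeezed while you turn the cap anticlockwise (seen from above) until it comes up against its stop, then lift it straight off and set it down gently, tabs up, on the floor of the rebar crate. Be gentle, the plastic is brittle: do not squeeze hard, do not wrench or pull the cap against the lantern, and leave the other scrap on the bench where it lies.

Things in the scene. Friction and masses are not known exactly. Their poses are not given: they have to be found in the camera images.
- cap_grip (a point): The plastic battery cap (loose, black disc, grey tabs; 70 to 110 g) on the upturned lantern. Point on the cap's axis midway between its two upright tabs, at the height to grip: 35 mm above the underside of its disc, 48 mm above its lowest face. z up along the axis; the tabs face each other along the cap's y. The cap has about 1.5 mm of play sideways and 1 mm up and down.
- cap: The same cap, same axes, origin on its axis at the underside of its disc. Disc 73 mm wide, 6 mm thick; below it a 47 mm round plug goes 13 mm down into the lantern, with two small lugs (out to 30 mm from the axis) that hook under a hidden keeper. Two upright tabs 18 mm wide (x), 5 mm thick, standing from 7 to 54 mm above the origin.
- tab_l_face (a point): Centre of the outer face of the tab on the cap's +y side, 35 mm above the disc's underside; the two outer faces are 40 mm apart when free, 28 mm when fully squeezed. From each tab's foot an 8 mm wide tooth runs outward along y to 43 mm from the axis, its top 11.5 mm above the disc's underside: keep the fingertips above it and above the rim.
- tab_r_face (a point): The same on the tab on the cap's -y side. Free, each tab's tooth stands in a notch of the lantern's rim and keeps the cap from turning; it is out of the notch once its tab is pressed in by 4 mm.
- tab_l (a joint): How far the tab on the cap's +y side is pressed inward (m): 0 free, 0.006 fully home; its spring pushes back with 3.6 N, rising to 9 N fully home. A pinch of 15 to 30 N is ample; the tabs crack above about 60 N on each.
- tab_r (a joint): The same for the tab on the cap's -y side.
- lantern: A dead grey lantern, 100 mm across, fixed upside down in a 130 mm square timber cradle; origin on the bench under its axis, z up. The cap's disc sits 110 mm above the origin inside a raised rim (79 to 93 mm across, top 122 mm above the origin) with notches at the lantern's +y and -y. At the start the cap's axes lie along the lantern's.
- seat (a point): Centre of the cap's seat on the lantern. Tabs pressed, the cap turns freely (under 0.1 N m) anticlockwise (about +z) from the start to a firm stop at 0.55 to 1.2 rad, different in each lantern and hidden. It lifts off at the stop and up to 0.1 rad short of it; elsewhere it is caught. The plastic breaks if cap and lantern bear on each other with over 40 N; 0.3 to 0.4 N m at the stop is safe.
- crate: A fixed rebar sorting crate, open at the top, 250 mm (its x) by 230 mm (its y), sides 79 mm high, front gate shut on its -x side; it is empty. Origin on the bench under its centre, z up; its sheet floor is 14 mm above the origin.
- cooler: Bystander: bronze-coloured finned processor cooler, 70 x 70 x 46 mm, loose; origin under its centre.
- cartridge: Bystander: scuffed black printer cartridge, 110 (x) x 35 x 62 mm high, loose; origin under its centre.
- holder: Bystander: green plastic battery holder, an open tray 75 x 62 x 18 mm, loose; origin under its centre.
- webcam: Bystander: silver webcam housing, 52 mm round, 33 mm high with a flat foot to its +x side, loose; origin under its centre.
Mind the look-alikes: they are no part of the job. What is shaped like the cap but red or white is not meant.

How it is judged:
By the outcome, as a careful person would: the job done as asked, in the order asked, and still so for the second after the job is handed in, with the robot touching nothing.
It also fails if it takes over 67 s, if anything falls off the work surface, if the arm or the gripper's body presses on something with over 40 N, if the wrist force passes 120 N, or if a joint passes its speed limit or range.

## Working session

There is one attempt and no reset: what is moved stays moved. The work goes in short steps, Python scripts to look and compute and a tool call to move; the robot and the scene stay as the last step left them, time stands still between calls to the robot, and variables do not carry over. Pictures are saved under pics/ and viewed, on a budget of 10 in all, crops included, one or two more only if the job needs it, and the job is handed in when it is done.

Besides the shell and the picture viewer there is one more tool, called after "Emit:" as a command line: name --pt "numbers of a row" for each row, then --argument value for the rest. apply_moves: Moves the arm, as the interface text tells. Its arguments: {"type":"object","properties":{"xyz":{"type":"array"},"spin":{"type":"array"},"jaw":{"type":"array"},"force":{"type":"number"}},"required":["xyz","spin","jaw"]}

```bash
mkdir -p pics
cat > h.py <<'E'
from workcell import *
import numpy as np, cv2
def K(f): return np.array([[f['fx'],0,f['cx']],[0,f['fy'],f['cy']],[0,0,1.]])
def ray(f,px):
    u=cv2.undistortPoints(np.array([[px]],float),K(f),np.array(f['dist_coeffs'],float))[0,0]
    T=np.array(f['T']); return T[:3,3],T[:3,:3]@np.array([u[0],u[1],1])
def atz(f,px,z):
    o,d=ray(f,px); return o+d*(z-o[2])/d[2]
def proj(f,P):
    T=np.linalg.inv(np.array(f['T'])); r=cv2.Rodrigues(T[:3,:3])[0]
    return cv2.projectPoints(np.array(P,float).reshape(-1,3),r,T[:3,3],K(f),np.array(f['dist_coeffs'],float))[0][:,0]
E
python3 - <<'E'
from h import *
s=get_state();print({k:np.round(v,3).tolist() for k,v in s.items()})
ims=[]
for n in('top','side'):
    f=grab_frame(n);cv2.imwrite(f'pics/{n}0.png',f['color'][:,:,::-1])
    print(n,f['fx'],np.round(f['T'],3).tolist())
    for nm in('cap','lantern','crate','tab_l_face','cooler','cartridge','holder','webcam'):
        for r in trace(f,nm)[:4]: print(nm,round(r['confidence'],2),np.round(r['position']),r['region'].sum(),np.round(atz(f,r['position'],.12 if nm in('cap','lantern') else 0.014),3))
E
```

```text
{'time_s': 0.0, 'joint_positions': [-1.49, 0.259, 0.021, 1.334, 0.0, 1.418], 'dq': [-0.002, -0.001, -0.0, -0.0, 0.0, 0.001], 'joint_torque': [-0.001, -55.564, 34.452, 0.014, -0.0, 0.0], 'position': [0.127, -0.535, 0.231], 'tool_rot': [[0.973, 0.232, -0.0], [0.232, -0.973, 0.001], [0.0, -0.001, -1.0]], 'contact_force': [-0.047, -0.021, 0.339], 'moment': [0.044, 0.018, 0.022], 'width': 0.085}
top 443.77627600705404 [[0.003, -0.986, 0.167, 0.4], [-1.0, -0.005, -0.013, 0.019], [0.013, -0.167, -0.986, 1.125], [0.0, 0.0, 0.0, 1.0]]
cap 0.89 [148. 208.] 806 [0.537 0.257 0.12 ]
cap 0.86 [217. 203.] 620 [0.549 0.099 0.12 ]
cap 0.65 [141. 156.] 669 [0.659 0.281 0.12 ]
lantern 0.61 [149. 206.] 723 [0.54  0.256 0.12 ]
lantern 0.6 [164. 220.] 2004 [0.509 0.22  0.12 ]
lantern 0.31 [264. 117.] 280 [ 0.757 -0.008  0.12 ]
crate 0.69 [362. 224.] 10581 [ 0.512 -0.26   0.014]
tab_l_face 0.58 [211. 203.] 56 [0.564 0.122 0.014]
tab_l_face 0.52 [136. 208.] 101 [0.55  0.313 0.014]
tab_l_face 0.41 [144. 151.] 31 [0.7   0.3   0.014]
tab_l_face 0.18 [162. 207.] 99 [0.553 0.248 0.014]
cooler 0.78 [260. 255.] 81
[... 368 characters left out ...]
]
cap 0.88 [271. 250.] 766 [0.56  0.172 0.12 ]
cap 0.87 [194. 346.] 1362 [0.667 0.363 0.12 ]
cap 0.6 [283. 288.] 1430 [0.535 0.253 0.12 ]
lantern 0.84 [282. 325.] 4667 [0.535 0.32  0.12 ]
crate 0.87 [303. 152.] 6741 [ 0.494 -0.247  0.014]
tab_l_face 0.74 [194. 333.] 157 [0.694 0.289 0.014]
tab_l_face 0.68 [283. 293.] 302 [0.534 0.196 0.014]
tab_l_face 0.67 [284. 289.] 1424 [0.533 0.187 0.014]
tab_l_face 0.6 [268. 251.] 153 [0.57  0.095 0.014]
cooler 0.61 [330. 216.] 1107 [ 0.431 -0.016  0.014]
cartridge 0.61 [198. 153.] 884 [ 0.778 -0.227  0.014]
holder 0.86 [164. 290.] 1254 [0.77  0.202 0.014]
holder 0.26 [178. 213.] 394 [ 0.786 -0.003  0.014]
webcam 0.81 [175. 214.] 469 [0.792 0.001 0.014]
```

View pics/top0.png

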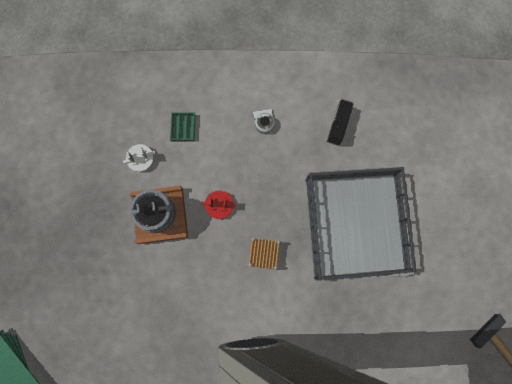

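View pics/side0.png

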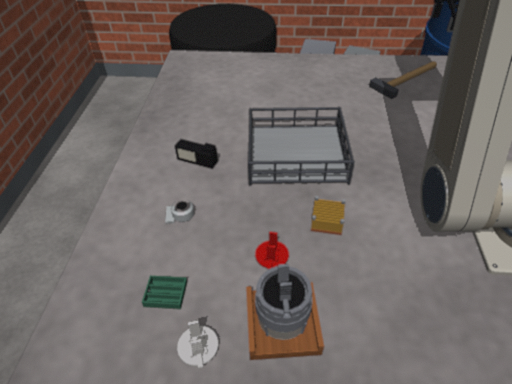

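The pictures show three look-alikes. In the top view they are black in the lantern at (152,208), red at (219,205) and white at (140,157). In the side view they are black at (284,288), red at (272,250) and white at (197,345). I choose the black one with grey tabs, in the lantern in its timber cradle. Next I check it in a close crop.

Run:
```python
from h import *
f=grab_frame('top');g=grab_frame('side')
a=cv2.resize(f['color'][180:250,120:195],None,fx=5.3,fy=5.3,interpolation=cv2.INTER_CUBIC)
b=cv2.resize(g['color'][250:360,235:335],None,fx=4,fy=4,interpolation=cv2.INTER_CUBIC)
h=max(a.shape[0],b.shape[0]);c=np.zeros((h,a.shape[1]+b.shape[1],3),np.uint8);c[:a.shape[0],:a.shape[1]]=a;c[:b.shape[0],a.shape[1]:]=b
print(a.shape,b.shape);cv2.imwrite('pics/crop1.png',c[:,:,::-1])
for n,fr in(('top',f),('side',g)):
    for nm in ('tab_l_face','tab_r_face','cap_grip','tab_l','seat'):
        for r in trace(fr,nm)[:4]:
            ys,xs=np.nonzero(r['region']);print(n,nm,round(r['confidence'],2),np.round(r['position'],1),len(xs),xs.min(),xs.max(),ys.min(),ys.max())
```

```text
(371, 398, 3) (440, 400, 3)
top tab_l_face 0.5 [207.3 202.7] 45 203 212 198 205
top tab_r_face 0.56 [159.1 208.5] 93 152 167 202 211
top cap_grip 0.93 [138.1 158.9] 604 124 154 144 171
top cap_grip 0.76 [149.5 211.3] 795 131 167 194 225
top cap_grip 0.64 [216.7 205.9] 603 203 233 191 218
top tab_l 0.6 [158.2 208.5] 75 153 166 203 211
top tab_l 0.52 [136.8 209.4] 84 131 143 204 213
top tab_l 0.47 [127.2 156. ] 62 123 132 153 163
top tab_l 0.41 [140.3 154.2] 82 140 154 148 157
top seat 0.56 [164.7 217.6] 2102 130 187 185 243
side tab_l_face 0.72 [285. 294.] 254 279 290 283 312
side tab_l_face 0.52 [273.5 254. ] 227 264 275 244 267
side tab_l_face 0.51 [194.  329.1] 131 189 199 321 335
side tab_r_face 0.61 [282.1 272.3] 200 277 288 264 282
side tab_r_face 0.56 [271.6 235.1] 116 268 276 231 245
side tab_r_face 0.51 [200.6 348.9] 258 191 203 339 368
side cap_grip 0.77 [197.3 344.5] 1353 177 217 321 368
side cap_grip 0.74 [272.2 252.5] 816 255 288 231 267
side cap_grip 0.6 [285.6 290.4] 1389 262 305 264 312
side tab_l 0.69 [282.4 293.7] 231 280 290 283 312
side tab_l 0.67 [195.6 331. ] 156 189 200 321 336
side tab_l 0.6 [199.7 348.8] 189 191 202 339 367
side tab_l 0.6 [269.1 251.1] 157 266 274 244 266
side seat 0.77 [282.9 325.1] 4676 246 323 267 359
```

View pics/crop1.png

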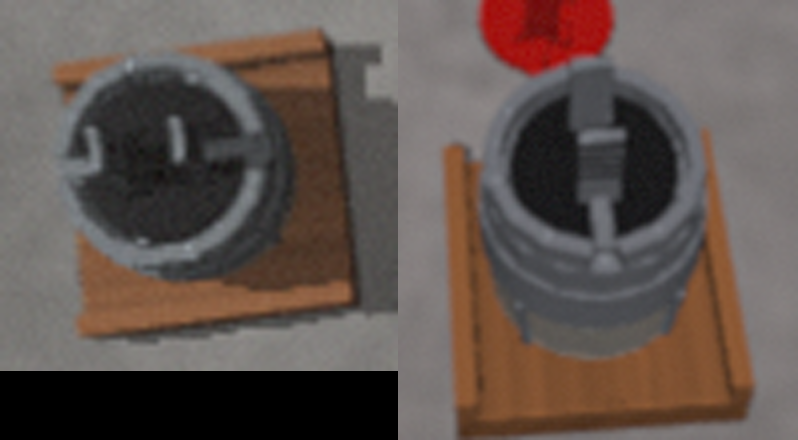

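The crop shows the black disc with two grey tabs inside the lantern's raised rim. The teeth sit in notches to the left and right (top view), so the black one is right. Now I measure tab tops (z=0.164) and the rim in both views.

Run:
```python
from h import *
from scipy.optimize import least_squares
f=grab_frame('top');g=grab_frame('side')
tc=lambda x,y:(x/5.3+120-.4,y/5.3+180-.4); sc=lambda x,y:((x-398)/4+235-.4,y/4+250-.4)
for nm,F,p in(('top',f,(tc(94,148),tc(177,139))),('side',g,(sc(602,134),sc(592,62)))):
    A,B=[atz(F,q,.164) for q in p];d=A-B;print(nm,A.round(4),B.round(4),'mid',((A+B)/2).round(4),'sep',np.linalg.norm(d).round(4),'yaw',np.degrees(np.arctan2(-d[0],d[1])).round(1))
print('rim top c',atz(f,tc(165,157),.122).round(4))
# rim ellipse fit: extremes in both views
def ext(F,c):
    t=np.linspace(0,2*np.pi,180);P=np.c_[c[0]+.0465*np.cos(t),c[1]+.0465*np.sin(t),0*t+.122];q=proj(F,P);return q[:,0].min(),q[:,0].max(),q[:,1].min(),q[:,1].max()
obs=[*(tc(58,0)[0],tc(272,0)[0],tc(0,52)[1],tc(0,267)[1])],[sc(482,0)[0],sc(705,0)[0],sc(0,57)[1],sc(0,256)[1]]
for F,o,n in((f,obs[0],'top'),(g,obs[1],'side')):
    r=least_squares(lambda c:np.array(ext(F,c))-o,[.53,.25]);print(n,r.x.round(4),r.fun.round(1))
# cradle edges top view
for p in((55,70),(325,30),(352,303),(80,335)): print('cradle',atz(f,tc(*p),.03).round(3))
for n,z in(('crate',0.014),):
    for F in(f,g):
        r=trace(F,n)[0];m=r['region'].astype(np.uint8);b=cv2.minAreaRect(cv2.findContours(m,0,2)[0][0]);print(b)
for p in((307,172),(402,168),(413,276),(315,278)): print('crate',atz(f,p,.079).round(3))
```

```text
top [0.5314 0.2715 0.164 ] [0.5354 0.2367 0.164 ] mid [0.5334 0.2541 0.164 ] sep 0.0351 yaw 6.5
side [0.5319 0.2714 0.164 ] [0.537  0.2369 0.164 ] mid [0.5344 0.2542 0.164 ] sep 0.0349 yaw 8.3
rim top c [0.5334 0.2511 0.122 ]
top [0.5326 0.2513] [ 0.2 -0.2  0.2 -0.2]
side [0.5349 0.2531] [ 0.4 -0.4  1.2 -1. ]
cradle [0.587 0.327 0.03 ]
cradle [0.607 0.198 0.03 ]
cradle [0.478 0.182 0.03 ]
cradle [0.461 0.31  0.03 ]
((360.7264099121094, 223.44410705566406), (111.74681091308594, 102.61991882324219), 85.60128784179688)
((299.5727844238281, 144.85208129882812), (78.2769546508789, 108.30113220214844), 88.8426742553711)
crate [ 0.632 -0.114  0.079]
crate [ 0.644 -0.351  0.079]
crate [ 0.381 -0.366  0.079]
crate [ 0.379 -0.129  0.079]
```

The rough pose is good. Tab separation is 35 mm in both views, as it must be, with the cap at about (0.534, 0.2535) and yaw about 8°. The wrist range requires the half-turned grasp: tool x heading 188°, leaving about 1 rad of q6 for the turn. I'll work out an arc in rows.

```bash
cat >> h.py <<'E'
def rows(path,heads,z=None):
    """path Nx3 world incl. start; heads deg; tool-frame rows"""
    out=[]
    p=np.array(path[0],float);h=heads[0]
    for q,k in zip(path[1:],heads[1:]):
        d=np.array(q)-p;c,s=np.cos(np.radians(h)),np.sin(np.radians(h))
        R=np.array([[c,s,0],[s,-c,0],[0,0,-1]]);t=np.round(R.T@d,3);sp=round(-(k-h),1)
        p=p+R@t;h=h-sp;out.append((t.tolist(),sp))
    print([o[0] for o in out]);print([o[1] for o in out]);print('end',p,h)
E
python3 - <<'E'
from h import *
s=get_state();p=s['position'];R=s['tool_rot'];h=np.degrees(np.arctan2(R[1][0],R[0][0]))
n=19;r0,a0=np.hypot(p[0],p[1]),np.arctan2(p[1],p[0]);r1,a1=np.hypot(.534,.2535),np.arctan2(.2535,.534)
t=np.linspace(0,1,n+1)
P=[[(r0+(r1-r0)*u)*np.cos(a0+(a1-a0)*u),(r0+(r1-r0)*u)*np.sin(a0+(a1-a0)*u),p[2]] for u in t]
rows(P,h+(188-h)*t)
E
```

```text
[[0.052, -0.0, 0.0], [0.051, 0.003, 0.0], [0.052, 0.007, 0.0], [0.051, 0.01, 0.0], [0.051, 0.013, 0.0], [0.05, 0.017, 0.0], [0.049, 0.021, 0.0], [0.047, 0.023, 0.0], [0.046, 0.027, 0.0], [0.045, 0.03, 0.0], [0.042, 0.033, 0.0], [0.04, 0.036, 0.0], [0.038, 0.038, 0.0], [0.036, 0.042, 0.0], [0.032, 0.043, 0.0], [0.03, 0.046, 0.0], [0.027, 0.048, 0.0], [0.024, 0.05, 0.0], [0.02, 0.051, 0.0]]
[np.float64(-9.2), np.float64(-9.2), np.float64(-9.2), np.float64(-9.2), np.float64(-9.1), np.float64(-9.2), np.float64(-9.2), np.float64(-9.2), np.float64(-9.2), np.float64(-9.2), np.float64(-9.2), np.float64(-9.2), np.float64(-9.2), np.float64(-9.2), np.float64(-9.1), np.float64(-9.2), np.float64(-9.2), np.float64(-9.2), np.float64(-9.2)]
end [0.5343956  0.25342743 0.23127059] 187.99614518481349
```

Emit:
apply_moves --pt "0.052 0 0" --pt "0.051 0.003 0" --pt "0.052 0.007 0" --pt "0.051 0.01 0" --pt "0.051 0.013 0" --pt "0.05 0.017 0" --pt "0.049 0.021 0" --pt "0.047 0.023 0" --pt "0.046 0.027 0" --pt "0.045 0.03 0" --pt "0.042 0.033 0" --pt "0.04 0.036 0" --pt "0.038 0.038 0" --pt "0.036 0.042 0" --pt "0.032 0.043 0" --pt "0.03 0.046 0" --pt "0.027 0.048 0" --pt "0.024 0.05 0" --pt "0.02 0.051 0" --pt "0 0 0" --spin '[-9.2, -9.2, -9.2, -9.2, -9.1, -9.2, -9.2, -9.2, -9.2, -9.2, -9.2, -9.2, -9.2, -9.2, -9.1, -9.2, -9.2, -9.2, -9.2, 0]' --jaw '[100, 100, 100, 100, 100, 100, 100, 100, 100, 100, 100, 100, 100, 100, 100, 100, 100, 100, 100, 100]' --force 20

```text
time_s: 4.2
position: [0.5329, 0.2567, 0.2313]
tool_rot: [[-0.989, -0.146, -0.0], [-0.146, 0.989, 0.001], [0.0, 0.001, -1.0]]
contact_force: [0.2, -1.0, -0.0]
width: 0.0859
```

Emit:
apply_moves --pt "-0.001 -0.003 0" --pt "0 0 0.03" --pt "0 0 0.03" --pt "0 0 0.025" --pt "0 0 0.01" --pt "0 0 0" --spin '[0, 0, 0, 0, 0, 0]' --jaw '[100, 100, 100, 100, 100, 100]'

```text
time_s: 4.95
position: [0.5362, 0.2496, 0.1361]
tool_rot: [[-0.991, -0.137, -0.001], [-0.137, 0.991, -0.0], [0.001, -0.0, -1.0]]
contact_force: [-0.3, -0.8, 0.8]
width: 0.0849
```

Run:
```python
from h import *
s=get_state();print(np.round(s['position'],4),np.round(s['contact_force'],1),np.round(s['joint_positions'],2))
g=grab_frame('side');f=grab_frame('top')
a=cv2.resize(g['color'][215:335,220:340],None,fx=5,fy=5,interpolation=cv2.INTER_CUBIC)
cv2.imwrite('pics/crop2.png',a[:,:,::-1])
```

```text
[0.5362 0.2496 0.1361] [-0.3 -0.8  0.8] [ 0.29  0.37 -0.06  1.14 -0.    0.16]
```

View pics/crop2.png

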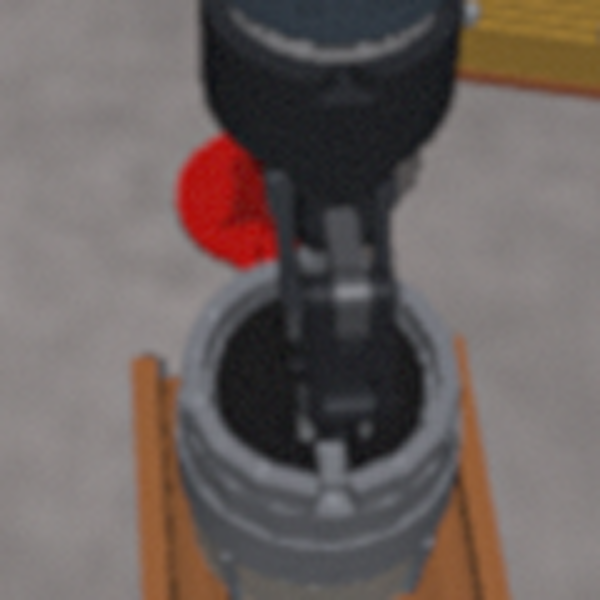

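The side crop shows the open fingers on either side of the near tab at crop (345,320), with nothing touched. The TCP reads a few mm off target, so I nudge, settle and re-read.

Emit:
apply_moves --pt "0.001 0.003 0" --pt "0 0 0" --pt "0 0 0" --spin '[0, 0, 0]' --jaw '[100, 100, 100]'

```text
time_s: 5.42
position: [0.5344, 0.2536, 0.1366]
tool_rot: [[-0.99, -0.139, 0.0], [-0.139, 0.99, 0.0], [-0.0, 0.0, -1.0]]
contact_force: [0.1, -0.3, -0.7]
width: 0.0854
```

Run:
```python
from h import *
for i in range(4):
    s=get_state();print(s['time_s'],np.round(s['position'],4),np.round(s['contact_force'],1));g=grab_frame('side')
```

```text
5.425 [0.5344 0.2536 0.1366] [ 0.1 -0.3 -0.7]
5.475 [0.5344 0.2535 0.1365] [ 0.4 -0.4 -0.6]
5.525 [0.5344 0.2535 0.1364] [-0.6  0.2 -0.7]
5.575 [0.5344 0.2535 0.1364] [0.1 0.7 0.2]
```

Emit:
apply_moves --pt "0 0 0.006" --pt "0 0 0.004" --pt "0 0 0" --pt "0 0 0" --pt "0 0 0" --pt "0 0 0" --pt "0 0 0" --spin '[0, 0, 0, 0, 0, 0, 0]' --jaw '[100, 100, 80, 65, 55, 50, 50]' --force 20

```text
time_s: 6.5
position: [0.5345, 0.2535, 0.1264]
tool_rot: [[-0.99, -0.139, 0.0], [-0.139, 0.99, 0.0], [-0.0, 0.0, -1.0]]
contact_force: [0.4, 0.3, 0.4]
width: 0.0428
```

Emit:
apply_moves --pt "0 0 0" --pt "0 0 0" --pt "0 0 0" --pt "0 0 0" --pt "0 0 0" --pt "0 0 0" --spin '[0, 0, 0, 0, 0, 0]' --jaw '[45, 40, 35, 30, 25, 25]' --force 22

```text
time_s: 7.25
position: [0.5346, 0.2536, 0.1273]
tool_rot: [[-0.99, -0.139, 0.001], [-0.139, 0.99, 0.001], [-0.001, 0.0, -1.0]]
contact_force: [-3.1, 1.0, 10.1]
width: 0.0267
```

Run:
```python
from h import *
for i in range(3):
    s=get_state();print(s['time_s'],np.round(s['position'],4),np.round(s['contact_force'],1),np.round(s['moment'],2),s['width']);g=grab_frame('side')
f=grab_frame('top')
a=cv2.resize(g['color'][235:335,235:335],None,fx=5,fy=5,interpolation=cv2.INTER_CUBIC)
cv2.imwrite('pics/crop3.png',a[:,:,::-1])
```

```text
7.25 [0.5346 0.2536 0.1273] [-3.1  1.  10.1] [-0.    0.45 -0.01] 0.026681802898504636
7.3 [0.5346 0.2536 0.1273] [-1.5 -0.5  9. ] [ 0.02  0.47 -0.04] 0.027127420166695893
7.35 [0.5346 0.2536 0.1273] [-2.1 -0.1  8.2] [-0.06  0.5   0.03] 0.026868038625589587
```

View pics/crop3.png

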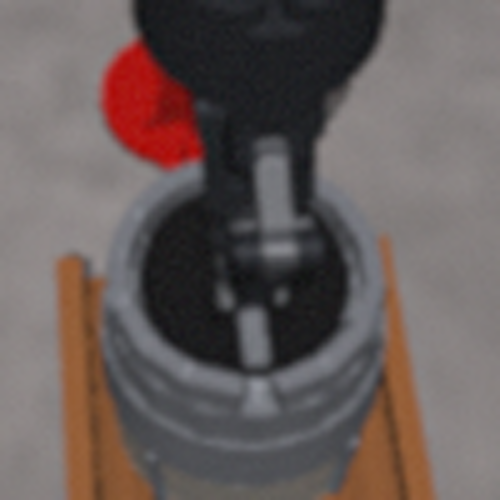

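The tooth at crop (258,340) now stands inside the notch and the width is 27 mm, so both tabs are fully home. The pads' forward swing pressed the cap down with about 9 N, so I relieve 1 mm and start the turn.

Emit:
apply_moves --pt "0 0 -0.001" --pt "0 0 0" --pt "0 0 0" --pt "0 0 0" --spin '[0, 0, -2, -2]' --jaw '[25, 25, 25, 25]'

```text
time_s: 7.95
position: [0.5344, 0.2535, 0.1274]
tool_rot: [[-0.978, -0.21, 0.0], [-0.21, 0.978, 0.0], [-0.0, 0.0, -1.0]]
contact_force: [-0.7, 1.2, 4.9]
width: 0.0266
```

```bash
cat >> h.py <<'E'
def st(n=3):
    S=[]
    for i in range(n): S.append(get_state()); grab_frame('side')
    R=np.array(S[-1]['tool_rot']);m=lambda k:np.mean([s[k] for s in S],0)
    print(round(S[-1]['time_s'],2),'p',m('position').round(4),'F',m('contact_force').round(1),'M',m('moment').round(3),'w',m('width').round(4),'h',np.degrees(np.arctan2(R[1,0],R[0,0])).round(2)%360,'q6',round(S[-1]['joint_positions'][5],3))
E
python3 -c "from h import *;st()"
```

```text
8.05 p [0.5344 0.2535 0.1274] F [-1.1  0.8  4.5] M [ 0.225  0.253 -0.06 ] w 0.0266 h 192.09 q6 0.09
```

Emit:
apply_moves --pt "0 0 0" --pt "0 0 0" --pt "0 0 0" --pt "0 0 0" --pt "0 0 0" --pt "0 0 0" --pt "0 0 0" --spin '[-4, -4, -4, -4, -4, -4, 0]' --jaw '[25, 25, 25, 25, 25, 25, 25]'

```text
time_s: 8.98
position: [0.5344, 0.2534, 0.1274]
tool_rot: [[-0.809, -0.587, 0.0], [-0.587, 0.809, 0.0], [-0.0, 0.0, -1.0]]
contact_force: [-1.6, 1.4, 5.3]
width: 0.0267
```

```bash
python3 -c "from h import *;st()"
```

```text
9.07 p [0.5344 0.2535 0.1274] F [-1.6  0.6  5.2] M [0.229 0.24  0.056] w 0.0267 h 215.92 q6 -0.326
```

Emit:
apply_moves --pt "0 0 0" --pt "0 0 0" --pt "0 0 0" --spin '[-2, -2, 0]' --jaw '[25, 25, 25]'

```text
time_s: 9.5
position: [0.5345, 0.2535, 0.1274]
tool_rot: [[-0.767, -0.642, 0.0], [-0.642, 0.767, 0.0], [-0.0, -0.0, -1.0]]
contact_force: [-1.2, 0.8, 5.5]
width: 0.0265
```

```bash
python3 -c "from h import *;st()"
```

```text
9.6 p [0.5345 0.2535 0.1274] F [-1.2  0.7  5.6] M [ 0.27   0.19  -0.031] w 0.0266 h 219.88 q6 -0.395
```

Emit:
apply_moves --pt "0 0 0" --pt "0 0 0" --pt "0 0 0" --spin '[-1.5, -1.5, 0]' --jaw '[25, 25, 25]'

```text
time_s: 10.02
position: [0.535, 0.254, 0.1274]
tool_rot: [[-0.731, -0.682, 0.001], [-0.682, 0.731, 0.001], [-0.002, 0.0, -1.0]]
contact_force: [1.8, 4.5, 2.9]
width: 0.0268
```

```bash
python3 -c "from h import *;st()"
```

```text
10.12 p [0.535  0.254  0.1274] F [2.  4.9 3. ] M [ 1.038 -0.395 -0.216] w 0.0267 h 223.0 q6 -0.449
```

Emit:
apply_moves --pt "0 0 0" --pt "0 0 0" --pt "0 0 0" --spin '[-1, 0, 0]' --jaw '[25, 25, 25]'

```text
time_s: 10.55
position: [0.535, 0.2541, 0.1274]
tool_rot: [[-0.719, -0.694, 0.001], [-0.694, 0.719, 0.001], [-0.002, 0.0, -1.0]]
contact_force: [2.2, 5.4, 3.3]
width: 0.0267
```

Run:
```python
from h import *
st(2)
g=grab_frame('side');f=grab_frame('top')
a=np.hstack([cv2.resize(F['color'][y:y+100,x:x+78],None,fx=5,fy=5,interpolation=cv2.INTER_CUBIC) for F,y,x in((g,235,245),(f,160,115))])
cv2.imwrite('pics/crop4.png',a[:,:,::-1])
```

```text
10.6 p [0.535  0.2541 0.1274] F [2.5 5.  3.9] M [ 1.131 -0.414 -0.408] w 0.0267 h 223.99 q6 -0.466
```

View pics/crop4.png

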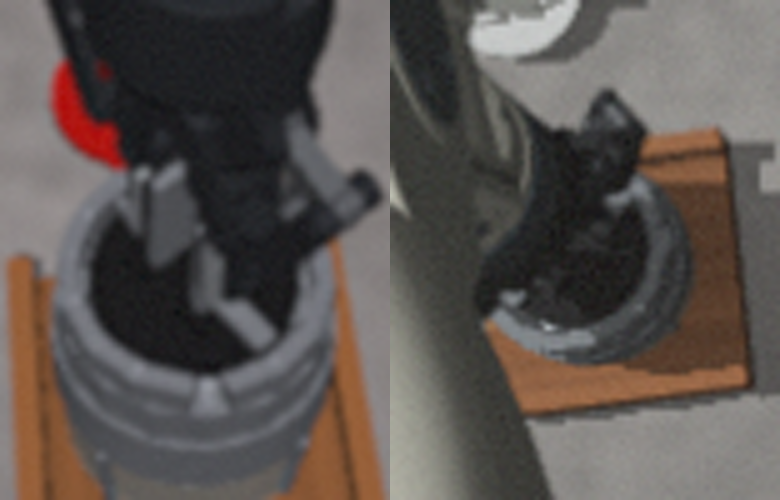

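The tooth is now well right of the notch (crop (245,325) against (208,395)), so the cap turned about 36° with the gripper. Mz rises by 0.2 N m per degree, so this is the stop. I ease off 1.5° and lift slowly, checking the force.

Emit:
apply_moves --pt "0 0 0" --pt "0 0 -0.001" --pt "0 0 -0.001" --pt "0 0 0" --spin '[1.5, 0, 0, 0]' --jaw '[25, 25, 25, 25]'

```text
time_s: 11.25
position: [0.5348, 0.2537, 0.1288]
tool_rot: [[-0.737, -0.676, 0.0], [-0.676, 0.737, 0.0], [-0.0, 0.0, -1.0]]
contact_force: [3.4, 4.0, -1.5]
width: 0.0266
```

```bash
python3 -c "from h import *;st(2)"
```

```text
11.3 p [0.5348 0.2537 0.1288] F [ 3.8  4.  -1.6] M [ 1.002 -0.789 -0.163] w 0.0267 h 222.52 q6 -0.441
```

Emit:
apply_moves --pt "0 0 -0.001" --pt "0 0 -0.001" --pt "0 0 0" --spin '[0, 0, 0]' --jaw '[25, 25, 25]'

```text
time_s: 11.72
position: [0.5348, 0.2537, 0.1307]
tool_rot: [[-0.737, -0.676, 0.0], [-0.676, 0.737, 0.0], [-0.0, 0.0, -1.0]]
contact_force: [4.3, 4.7, -2.0]
width: 0.0268
```

```bash
python3 -c "from h import *;st(2)"
```

```text
11.78 p [0.5348 0.2537 0.1307] F [ 4.3  4.6 -2.5] M [ 1.026 -0.875 -0.101] w 0.0265 h 222.52 q6 -0.441
```

Emit:
apply_moves --pt "-0.001 0 0" --pt "0 0 -0.002" --pt "0 0 -0.002" --pt "0 0 0" --spin '[0, 0, 0, 0]' --jaw '[25, 25, 25, 25]'

```text
time_s: 12.32
position: [0.5351, 0.254, 0.1355]
tool_rot: [[-0.737, -0.676, 0.0], [-0.676, 0.737, -0.0], [0.0, -0.0, -1.0]]
contact_force: [0.0, 1.3, 0.1]
width: 0.0267
```

```bash
python3 -c "from h import *;st(2)"
```

```text
12.38 p [0.5351 0.254  0.1355] F [ 1.2  1.  -0.2] M [ 0.371 -0.267 -0.078] w 0.0267 h 222.49 q6 -0.44
```

The cap is free (4.8 mm up, forces near zero). I'll raise it clear, then carry it to the crate.

Emit:
apply_moves --pt "0 0 -0.004" --pt "0 0 -0.005" --pt "0 0 -0.006" --pt "0 0 -0.012" --pt "0 0 -0.02" --pt "0 0 -0.02" --pt "0 0 -0.012" --pt "0 0 0" --spin '[0, 0, 0, 0, 0, 0, 0, 0]' --jaw '[25, 25, 25, 25, 25, 25, 25, 25]'

```text
time_s: 13.42
position: [0.5355, 0.2542, 0.2153]
tool_rot: [[-0.737, -0.676, 0.002], [-0.676, 0.737, 0.0], [-0.002, -0.001, -1.0]]
contact_force: [0.5, 0.2, -1.7]
width: 0.0265
```

Run:
```python
from h import *
st(2)
g=grab_frame('side');f=grab_frame('top')
a=np.hstack([cv2.resize(F['color'][y:y+130,x:x+100],None,fx=4,fy=4,interpolation=cv2.INTER_CUBIC) for F,y,x in((g,215,235),(f,140,105))])
cv2.imwrite('pics/crop5.png',a[:,:,::-1])
```

```text
13.47 p [0.5353 0.2541 0.2148] F [-0.2  0.3 -1.5] M [0.013 0.001 0.001] w 0.0266 h 222.49 q6 -0.44
```

View pics/crop5.png

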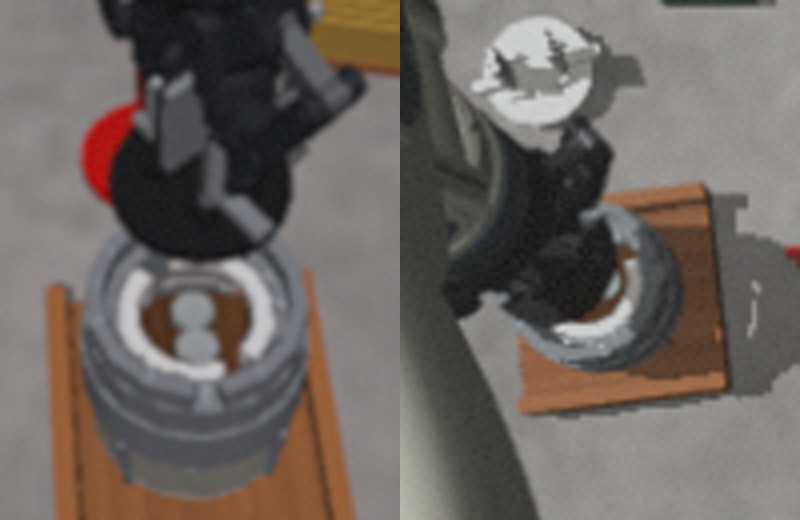

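The cap hangs level in the gripper (crop (200,190)), with the open lantern below it at (195,320). On to the crate.

Emit:
apply_moves --pt "0.013 -0.012 0" --pt "0.014 -0.012 0" --pt "0.03 -0.03 0" --pt "0.03 -0.03 0" --pt "0.03 -0.03 0" --pt "0.03 -0.03 0" --pt "0.03 -0.03 0" --pt "0.03 -0.03 0" --pt "0.03 -0.03 0" --pt "0.03 -0.03 0" --pt "0.03 -0.03 0" --pt "0.03 -0.03 0" --pt "0.014 -0.012 0" --pt "0.013 -0.013 0" --pt "0 0 0" --pt "0 0 0" --pt "0 0 0" --spin '[0, 0, 0, 0, 0, 0, 0, 0, 0, 0, 0, 0, 0, 0, 0, 0, 0]' --jaw '[25, 25, 25, 25, 25, 25, 25, 25, 25, 25, 25, 25, 25, 25, 25, 25, 25]'

```text
time_s: 15.75
position: [0.51, -0.2415, 0.2144]
tool_rot: [[-0.737, -0.676, 0.0], [-0.676, 0.737, 0.0], [-0.0, 0.0, -1.0]]
contact_force: [0.9, 0.8, -1.1]
width: 0.0264
```

Run:
```python
from h import *
st(2)
g=grab_frame('side');f=grab_frame('top')
a=np.hstack([cv2.resize(F['color'][y:y+180,x:x+130],None,fx=3,fy=3,interpolation=cv2.INTER_CUBIC) for F,y,x in((g,60,235),(f,140,290))])
cv2.imwrite('pics/crop6.png',a[:,:,::-1])
```

```text
15.8 p [ 0.51   -0.2415  0.2144] F [ 0.6  0.4 -1. ] M [0.02  0.012 0.034] w 0.0266 h 222.56 q6 -1.334
```

View pics/crop6.png

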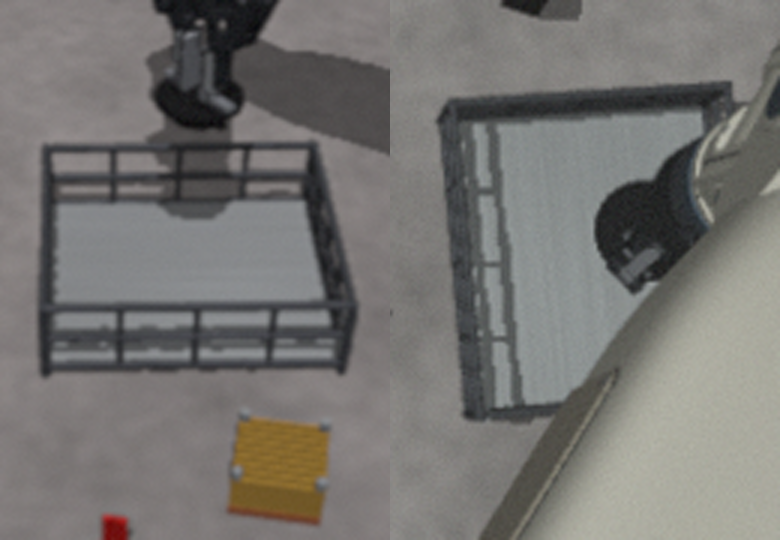

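The cap hangs over the crate's middle, clear of the sides. I descend to about 6 mm above the floor.

Emit:
apply_moves --pt "0 0 0.012" --pt "0 0 0.025" --pt "0 0 0.03" --pt "0 0 0.03" --pt "0 0 0.025" --pt "0 0 0.02" --pt "0 0 0.012" --pt "0 0 0.006" --pt "0 0 0.004" --pt "0 0 0" --pt "0 0 0" --spin '[0, 0, 0, 0, 0, 0, 0, 0, 0, 0, 0]' --jaw '[25, 25, 25, 25, 25, 25, 25, 25, 25, 25, 25]'

```text
time_s: 17.32
position: [0.5101, -0.2425, 0.0508]
tool_rot: [[-0.737, -0.676, 0.001], [-0.676, 0.737, -0.0], [-0.0, -0.001, -1.0]]
contact_force: [-0.3, 0.2, -1.0]
width: 0.027
```

Emit:
apply_moves --pt "0 0 0.001" --pt "0 0 0.001" --pt "0 0 0.001" --pt "0 0 0.001" --pt "0 0 0" --spin '[0, 0, 0, 0, 0]' --jaw '[25, 25, 25, 25, 25]'

```text
time_s: 17.95
position: [0.5098, -0.2423, 0.0462]
tool_rot: [[-0.737, -0.676, -0.0], [-0.676, 0.737, 0.0], [0.0, 0.0, -1.0]]
contact_force: [0.6, 0.1, -1.7]
width: 0.0264
```

```bash
python3 -c "from h import *;st(2)"
```

```text
18.0 p [ 0.5098 -0.2423  0.0462] F [ 0.4  0.5 -1. ] M [-0.033 -0.005 -0.01 ] w 0.0264 h 222.5 q6 -1.334
```

Emit:
apply_moves --pt "0 0 0.001" --pt "0 0 0" --pt "0 0 0.0005" --pt "0 0 0" --spin '[0, 0, 0, 0]' --jaw '[25, 25, 25, 25]'

```text
time_s: 18.55
position: [0.5099, -0.2424, 0.0447]
tool_rot: [[-0.737, -0.676, -0.0], [-0.676, 0.737, 0.0], [-0.0, 0.0, -1.0]]
contact_force: [-0.4, 0.9, -1.0]
width: 0.0267
```

```bash
python3 -c "from h import *;st(2)"
```

```text
18.6 p [ 0.5099 -0.2424  0.0448] F [-0.3  0.5 -0.6] M [-0.003  0.015  0.009] w 0.0267 h 222.5 q6 -1.334
```

Emit:
apply_moves --pt "0 0 0.0005" --pt "0 0 0" --pt "0 0 0" --spin '[0, 0, 0]' --jaw '[25, 25, 25]'

```text
time_s: 19.02
position: [0.5099, -0.2424, 0.0444]
tool_rot: [[-0.737, -0.675, 0.0], [-0.675, 0.737, -0.0], [-0.0, -0.0, -1.0]]
contact_force: [-0.4, 0.1, 2.0]
width: 0.0267
```

```bash
python3 -c "from h import *;st(2)"
```

```text
19.07 p [ 0.5099 -0.2424  0.0444] F [-0.2  0.2  1.8] M [0.103 0.169 0.005] w 0.0268 h 222.5 q6 -1.334
```

Floor contact is at TCP z 0.0444, as predicted, with about 3 N. I release slowly.

Emit:
apply_moves --pt "0 0 0.0005" --pt "0 0 0" --pt "0 0 0" --pt "0 0 0" --pt "0 0 0" --pt "0 0 0" --pt "0 0 0" --pt "0 0 0" --pt "0 0 0" --pt "0 0 0" --spin '[0, 0, 0, 0, 0, 0, 0, 0, 0, 0]' --jaw '[33, 37, 41, 45, 49, 55, 65, 75, 80, 80]'

```text
time_s: 20.38
position: [0.5099, -0.2424, 0.0438]
tool_rot: [[-0.737, -0.676, -0.0], [-0.676, 0.737, -0.0], [0.0, 0.0, -1.0]]
contact_force: [-0.8, 0.0, -1.5]
width: 0.0684
```

```bash
python3 -c "from h import *;st(2)"
```

```text
20.43 p [ 0.5099 -0.2424  0.0438] F [-0.5 -0.3 -1.1] M [-0.004  0.01   0.011] w 0.0685 h 222.5 q6 -1.334
```

Emit:
apply_moves --pt "0 0 -0.005" --pt "0 0 -0.01" --pt "0 0 -0.02" --pt "0 0 -0.04" --pt "0 0 -0.04" --pt "0 0 -0.03" --pt "0 0 -0.03" --pt "0 0 -0.01" --pt "0 0 0" --pt "0 0 0" --spin '[0, 0, 0, 0, 0, 0, 0, 0, 0, 0]' --jaw '[80, 80, 80, 80, 80, 80, 80, 80, 80, 80]'

```text
time_s: 21.72
position: [0.5095, -0.2421, 0.2276]
tool_rot: [[-0.737, -0.676, -0.002], [-0.676, 0.737, 0.001], [0.0, 0.002, -1.0]]
contact_force: [0.2, -0.2, 0.4]
width: 0.0682
```

Run:
```python
from h import *
st(2)
g=grab_frame('side');cv2.imwrite('pics/side_end.png',cv2.resize(g['color'],(768,576),interpolation=cv2.INTER_CUBIC)[:,:,::-1])
for r in trace(g,'cap')[:4]: print(round(r['confidence'],2),np.round(r['position']),r['region'].sum(),atz(g,r['position'],.04).round(3))
for nm in('cooler','cartridge','holder','webcam'): print(nm,[np.round(r['position']) for r in trace(g,nm)[:1]])
```

```text
21.77 p [ 0.5095 -0.2421  0.2275] F [ 0.  -0.5  0.1] M [-0.016 -0.041  0.011] w 0.0684 h 222.5 q6 -1.334
0.91 [293. 145.] 568 [ 0.522 -0.243  0.04 ]
0.68 [271. 251.] 851 [0.562 0.115 0.04 ]
0.67 [193. 346.] 1380 [0.687 0.326 0.04 ]
cooler [array([328., 213.])]
cartridge [array([196., 151.])]
holder [array([166., 291.])]
webcam [array([178., 214.])]
```

View pics/side_end.png

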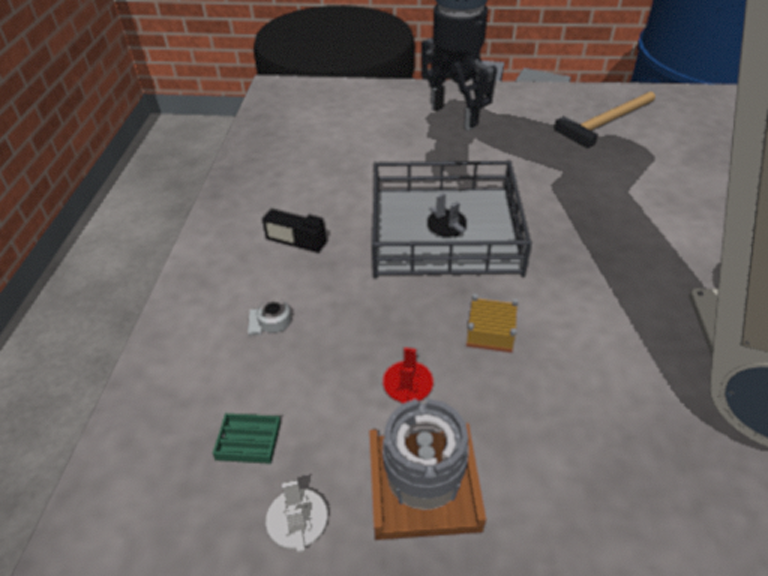

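The cap stands tabs up on the crate floor at (447,220). The lantern is open, the bystanders are where they were, and the gripper is clear above. I hand in.

```bash
python3 -c "
from h import *
print(sign_off())"
```

```text
the job is handed in; nothing more can be done
None
```

The battery cap is off the lantern and standing tabs up on the floor of the crate, near its middle. I handed the job in at about 22 s; no verdict is reported.

- **Squeeze and turn:** I pinched the tabs fully home with a 22 N grip (opening about 27 mm). Still squeezed, the cap turned about 36° (0.63 rad) anticlockwise to its stop, which I felt as a moment of about 0.4 N m. That is at the top of the range you gave as safe.
- **Lift and set down:** I eased back 1.5° and lifted the cap with about 2.5 N of pull. It touched down with about 3 N, and I opened the jaws slowly.
- **Forces:** The most I read between cap and lantern was about 10 N, when the closing pads pushed the cap down. I relieved that before turning. There was also about 6 N of sideways force early in the lift, which I centred out.
- **Last checks:** The final picture and the cap detector agree: the black cap is upright in the crate, the lantern is open, and the gripper is clear with almost no force on it. The four bystanders are within 2–3 pixels of where they started, and the red and white look-alikes appear unmoved. No check failed at the end.
- **Early disagreement:** Two position readings taken right after arm moves were off by up to 4 mm. I let the arm settle and corrected it before gripping.

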